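# Load the spring-gate sanding jig

### The job

Load the jig for sanding: swing the spring gate up and over against its spring and, while you hold it there, shift it left so that its rod catches behind the yellow post and stays open, and swing the red clamp lever fully open. Set every toy-car blank on the bench upright into a pocket of its own, lengthwise (either way round), and swing the red lever fully shut while the gate is still latched; then free the gate from the post and let it come down onto the blanks. Leave the other things on the bench alone.

Things in the scene. Friction and masses are not known exactly. Their poses are not given: they have to be found in the camera images.
- jig: plywood sanding jig screwed to the bench. Origin on the bench top beneath it; its own x points from the robot side (front) to the hinge side (back), its y to the left along the row of four pockets, z up. The base board is 18 mm thick and spans x -55 to 125, y -225 to 185 mm. Its yaw differs by up to 0.15 rad from the robot's axes
- bay0 (a point): centre of the floor of pocket 0 (0 to 3 from right, -y, to left, 60 mm apart), 18 mm over the bench. Takes one blank lengthwise along the jig's x: 36 mm wide between ribs 10 mm high; behind, a fence 28 mm above the floor; in front, the clamp strip 23 mm above it. 72 mm long with the lever shut, 80 with it open (the strip is then 8 mm farther to the front)
- bay1 (a point): centre of the floor of pocket 1 (0 to 3 from right, -y, to left, 60 mm apart), 18 mm over the bench. Takes one blank lengthwise along the jig's x: 36 mm wide between ribs 10 mm high; behind, a fence 28 mm above the floor; in front, the clamp strip 23 mm above it. 72 mm long with the lever shut, 80 with it open (the strip is then 8 mm farther to the front)
- bay2 (a point): centre of the floor of pocket 2 (0 to 3 from right, -y, to left, 60 mm apart), 18 mm over the bench. Takes one blank lengthwise along the jig's x: 36 mm wide between ribs 10 mm high; behind, a fence 28 mm above the floor; in front, the clamp strip 23 mm above it. 72 mm long with the lever shut, 80 with it open (the strip is then 8 mm farther to the front)
- bay3 (a point): centre of the floor of pocket 3 (0 to 3 from right, -y, to left, 60 mm apart), 18 mm over the bench. Takes one blank lengthwise along the jig's x: 36 mm wide between ribs 10 mm high; behind, a fence 28 mm above the floor; in front, the clamp strip 23 mm above it. 72 mm long with the lever shut, 80 with it open (the strip is then 8 mm farther to the front)
- gate (a joint): angle of the spring gate, a steel frame over the pockets: arms 260 mm apart, press bar 75 mm from the hinge, cross rod 165 mm from it. 0 = lying level to the front; grows as the rod swings up and over to the back; stop at 2.1. A torsion spring always drives it to 0: at the rod about 1.4 N (and 1.2 N of weight) when down, 6.5 N at 1.9. With blanks under its bar it rests at 0.02 to 0.07
- gate_grip (a point): middle of the gate's cross rod, where an orange sleeve 14 mm in diameter and 100 mm long runs along the jig's y: can be pinched from above, with the fingers fore and aft of it, and turns in the pinch. 165 mm from the hinge axis; 78 mm over the bench when the gate is down
- gate_hinge (a point): fixed point on the gate's hinge axis (along the jig's y) in the middle of the jig, 78 mm over the bench
- carriage (a joint): sideways shift of the whole gate along its hinge axis, 0 to 0.022 m, positive to the jig's left (+y); rubs with about 2 N. This sets the latch: at 0 the rod swings past the yellow post; swung beyond 1.8, shifted left by 15 to 22 mm and let back, the rod's left end catches behind the post and the gate stays at about 1.72. To free it: swing beyond 1.8, shift to 0, let it come forward
- post_top (a point): centre of the top of the fixed yellow latch post, 14 x 20 mm, 260 mm over the bench, at jig x 107, y 165 mm. With the gate unshifted the rod's left end is at jig y 150 mm, 5 mm short of the post
- lever (a joint): angle of the red clamp lever on the grey block at the jig's right end: 0 = shut (lying to the front), 1.9 = fully open (stands up, leaning to the back). It stays where it is left (about 1.5 N at the handle). It moves the clamp strip at the front of the pockets
- lever_grip (a point): middle of the lever's red handle, a bar 12 mm in diameter, 56 mm long, sticking out sideways (to the right, along the jig's y) from the lever arm's end, 85 mm from the lever's hinge axis; can be pinched from above like the gate's rod; 58 mm over the bench when shut
- lever_hinge (a point): fixed point on the lever's hinge axis (along the jig's y), in line with the handle's middle, 58 mm over the bench
- car0_center (a point): a wooden toy-car blank (0.07 to 0.14 kg, may be absent): body 70 x 30 x 28 mm with a cabin 40 mm long and 30 mm wide on its middle, 50 mm high in all. The point is its centre, 25 mm above its underside; x along its length (alike both ways), z up. Its flat sides, 30 mm apart along its y, can be gripped; above the ribs of a pocket its upper 40 mm are free
- car1_center (a point): a wooden toy-car blank (0.07 to 0.14 kg, may be absent): body 70 x 30 x 28 mm with a cabin 40 mm long and 30 mm wide on its middle, 50 mm high in all. The point is its centre, 25 mm above its underside; x along its length (alike both ways), z up. Its flat sides, 30 mm apart along its y, can be gripped; above the ribs of a pocket its upper 40 mm are free
- car2_center (a point): a wooden toy-car blank (0.07 to 0.14 kg, may be absent): body 70 x 30 x 28 mm with a cabin 40 mm long and 30 mm wide on its middle, 50 mm high in all. The point is its centre, 25 mm above its underside; x along its length (alike both ways), z up. Its flat sides, 30 mm apart along its y, can be gripped; above the ribs of a pocket its upper 40 mm are free
- car3_center (a point): a wooden toy-car blank (0.07 to 0.14 kg, may be absent): body 70 x 30 x 28 mm with a cabin 40 mm long and 30 mm wide on its middle, 50 mm high in all. The point is its centre, 25 mm above its underside; x along its length (alike both ways), z up. Its flat sides, 30 mm apart along its y, can be gripped; above the ribs of a pocket its upper 40 mm are free
- glue: bystander: white glue bottle, 60 mm across, 170 mm high; to be left alone; origin at its underside
- tape: bystander: yellow tape roll, 90 mm across, 25 mm high; to be left alone; origin at its underside
- sander: bystander: cork sanding block, 110 x 60 x 30 mm; to be left alone; origin at its underside
- mallet: bystander: hammer lying down, about 300 mm long; to be left alone; origin at its underside
- rasp: bystander: flat rasp with a wooden handle, about 300 mm long; to be left alone; origin at its underside
- jar: bystander: amber jar, 70 mm across, 90 mm high; to be left alone; origin at its underside
- screwdriver: bystander: screwdriver lying down; to be left alone; origin at its underside
Things that resemble listed ones, but are neither listed nor needed, are in the scene too. Leave any green or white look-alike of the part that bears car3_center alone.

How it is judged:
On the way, in this order (a step that is already met when the one before it is completed fails the run):
1. the gate is latched open behind the post and the lever is open (value of joint gate above 1.6 rad and value of joint carriage above 0.009 m and value of joint lever above 1.45 rad and contact force between the fingers and gate below 0.5 N), for 0.3 s.
2. every blank is seated in a pocket, gate still latched, lever still open (value of joint gate above 1.6 rad and value of joint carriage above 0.009 m and value of joint lever above 1.45 rad and x of car0_center in the frame of jig between 0.008 and 0.028 m and y of car0_center in the frame of jig between -0.097 and 0.097 m and z of car0_center in the frame of jig between 0.038 and 0.048 m and angle between each of car0_center, car1_center, car2_center, car3_center's own z axis and vertical below 0.12 rad and angle between the x axis of each of car0_center, car1_center, car2_center, car3_center and the x axis of jig, either way round below 0.25 rad and x of car1_center in the frame of jig between 0.008 and 0.028 m and y of car1_center in the frame of jig between -0.097 and 0.097 m and z of car1_center in the frame of jig between 0.038 and 0.048 m and x of car2_center in the frame of jig between 0.008 and 0.028 m and y of car2_center in the frame of jig between -0.097 and 0.097 m and z of car2_center in the frame of jig between 0.038 and 0.048 m and x of car3_center in the frame of jig between 0.008 and 0.028 m and y of car3_center in the frame of jig between -0.097 and 0.097 m and z of car3_center in the frame of jig between 0.038 and 0.048 m), for 0.3 s.
3. the lever is shut on the seated blanks, gate still latched (value of joint gate above 1.6 rad and value of joint carriage above 0.009 m and value of joint lever below 0.15 rad and x of car0_center in the frame of jig between 0.0135 and 0.0255 m and y of car0_center in the frame of jig between -0.097 and 0.097 m and z of car0_center in the frame of jig between 0.038 and 0.048 m and angle between each of car0_center, car1_center, car2_center, car3_center's own z axis and vertical below 0.12 rad and angle between the x axis of each of car0_center, car1_center, car2_center, car3_center and the x axis of jig, either way round below 0.25 rad and x of car1_center in the frame of jig between 0.0135 and 0.0255 m and y of car1_center in the frame of jig between -0.097 and 0.097 m and z of car1_center in the frame of jig between 0.038 and 0.048 m and x of car2_center in the frame of jig between 0.0135 and 0.0255 m and y of car2_center in the frame of jig between -0.097 and 0.097 m and z of car2_center in the frame of jig between 0.038 and 0.048 m and x of car3_center in the frame of jig between 0.0135 and 0.0255 m and y of car3_center in the frame of jig between -0.097 and 0.097 m and z of car3_center in the frame of jig between 0.038 and 0.048 m), for 0.3 s.
4. the gate is down on the blanks (value of joint each of gate, lever below 0.15 rad and x of car0_center in the frame of jig between 0.0135 and 0.0255 m and y of car0_center in the frame of jig between -0.097 and 0.097 m and z of car0_center in the frame of jig between 0.038 and 0.048 m and angle between each of car0_center, car1_center, car2_center, car3_center's own z axis and vertical below 0.12 rad and angle between the x axis of each of car0_center, car1_center, car2_center, car3_center and the x axis of jig, either way round below 0.25 rad and x of car1_center in the frame of jig between 0.0135 and 0.0255 m and y of car1_center in the frame of jig between -0.097 and 0.097 m and z of car1_center in the frame of jig between 0.038 and 0.048 m and x of car2_center in the frame of jig between 0.0135 and 0.0255 m and y of car2_center in the frame of jig between -0.097 and 0.097 m and z of car2_center in the frame of jig between 0.038 and 0.048 m and x of car3_center in the frame of jig between 0.0135 and 0.0255 m and y of car3_center in the frame of jig between -0.097 and 0.097 m and z of car3_center in the frame of jig between 0.038 and 0.048 m), for 0.3 s.
At the end, for the whole second after the job is handed in: Every blank present stands upright on the floor of a pocket (within 5 mm in height, 6 mm lengthwise of the pocket's middle, lengthwise to 0.25 rad), at rest; the lever is shut (below 0.15 rad) and the gate down on the blanks (below 0.15 rad) (all of step 4 and linear speed of each of car0, car1, car2, car3 below 0.03 m/s); the robot touches nothing.
It fails at once if a bystander is moved more than 50 mm (distance of any of glue, tape, sander, mallet, rasp, jar, screwdriver from where it was at the start of the episode above 0.05 m).
Of car0, car1, car2, car3 only 2 to 4 are there at a start; the rules pass over those that are not, and their reading is None.
At some moment in a run one of car0, car1, car2, car3 may be knocked a few centimetres aside while the robot is not near it.
Once in a run the grip may slacken for a moment while it holds something.
It also fails if it takes over 210 s, if anything falls off the work surface, if the arm or the gripper's body presses on something with over 40 N, if the wrist force passes 120 N, or if a joint passes its speed limit or range.

### The arm

A 7-joint arm with a two-finger parallel gripper is mounted at the origin on the work surface. World frame = base frame: x ahead of the robot, y to its left, z up, the work surface at z = 0. Lengths are in m, angles in rad, forces in N, time in s.
With the tool pointing down it reaches from about 0.375 to 0.925 m from the base axis. Payload 3.1 kg.
Tool frame: the origin (TCP) lies between the finger pads; the fingertips stand 19 mm ahead of it and the grasp point (between the pads) is the TCP; z points along the fingers, y is the line along which they close (so a half turn about z gives the same grasp; the last joint's range is limited). The gripper opens to 85 mm and grips with 20 to 120 N. Pads are 22 mm wide; open, the fingers measure 114 mm over their backs; the gripper's body (76 mm by 85 mm) begins 54 mm behind the grasp point. The pads swing forward as they close: fully open they stand 13 mm farther back than shut.
Start: joints at [-1.267, 0.383, 0.044, 1.598, -0.018, 1.161, -0.05], TCP at [0.254, 0.598, 0.25] pointing down, gripper open.
Joint ranges: [-2.61, 2.61], [-0.41, 2.15], [-1.48, 1.57], [0, 2.5], [-1.57, 4.71], [0.05, 1.97], [-2.85, 2.85]. Speed limits (rad/s): [2.79, 2.79, 3.14, 3.14, 3.14, 3.14, 3.14].

### API

Orientations are given as a unit quaternion [x, y, z, w].
In Python, from bench import move_ptp, movel, move_j, move_gripper, pause, inverse_kinematics, read_camera, camera_params, MotionError, sign_off, look_for, tip_of, read_time_s, read_qpos, read_joint_vel, read_effort, read_eef_pos, read_tcp_rot, read_ft_force, read_ft_torque, read_finger_gap, read_grasp_force gives the robot as it stands. Calls block until the motion is done:
- move_ptp(position, orientation): joint-space move of the TCP to a pose.
- movel(position, orientation=None, speed=0.15): straight line of the TCP; orientation=None keeps the orientation; speed is the mean speed in m/s.
- move_j(angles): joint-space move.
- move_gripper(opening, effort=None): finger opening in m; effort is the grip in N (None keeps the last); returns when the fingers have stopped.
- pause(seconds).
- inverse_kinematics(position, orientation): joint angles nearest the present ones, or None.
- read_camera(name): name is "side" or "top" or "wrist"; returns the picture (420x560x3 uint8, red, green, blue); there is no depth.
- camera_params(name): a dict with "K" (3x3 intrinsics, pixels), "camera_from_world" (4x4, takes a point from world to camera coordinates). Camera axes: x right, y down, z forward; pixel columns grow to the right and rows downward; lengths in m; the calibration is good to about 2 mm. A picture is of the moment at which its call begins: read the wrist's pose just before it. camera_params takes no time and is no camera call; for the wrist camera it gives the pose at the moment of the call.
A pose or a line that the arm cannot do raises MotionError and nothing moves.
- sign_off(): hands the job in; it is judged then, once.
Trained networks look in the newest picture that a camera, given by its name, has taken for a name from the list of things; names that differ only in an ending like _2 or _b are one class to them, and where a whole thing is asked for, a point or a joint stands for the part that bears it (a point fixed in the world has none). Each returns a list of dicts, best first, with "confidence" (0 to 1); they miss things now and then, are a little off and sometimes report something else, mostly with a low value. They report only what shows in the picture. A call takes as long as a camera call. They do not tell look-alikes from the thing itself.
- look_for(camera, name): "at" ([column, row] in pixels, amid what is visible of it).
- tip_of(camera, name): "at" ([column, row] in pixels: a listed point, or the origin of a listed thing).
Readings, each from a call of its own:
- read_time_s(): time.
- read_qpos(): joint angles.
- read_joint_vel(): joint speeds.
- read_effort(): joint torques, N m.
- read_eef_pos(): TCP position.
- read_tcp_rot(): TCP orientation.
- read_ft_force(): force on the tool from outside, world axes, zero at the start.
- read_ft_torque(): the same for the moment, N m.
- read_finger_gap(): finger opening in m.
- read_grasp_force(): force on a finger pad.
Only numpy, scipy, OpenCV 4.12 (cv2) and the standard library are available. Lean on these libraries where they do the work, as an engineer would, in place of code of your own. Each camera call takes 0.05 s, during which the arm holds its last target. There are 200 camera calls.

## Working session

There is one attempt and no reset: what is moved stays moved. The work goes in short steps, each a Python script; the robot and the scene stay as the last script left them, time stands still between calls to the robot, and variables do not carry over. Pictures are saved under pics/ and viewed, at most 14 in all, crops included, and the job is handed in when it is done.

```bash
mkdir -p pics; ls
python3 - <<'E'
from bench import *
import cv2
for c in ("top","side"):
    im=read_camera(c); cv2.imwrite(f"pics/{c}0.png",im[:,:,::-1])
    p=camera_params(c); print(c,p["K"],p["camera_from_world"])
    for n in ["bay0","bay3","gate_grip","gate_hinge","post_top","lever_grip","lever_hinge","car0_center","jig"]:
        print(n,[([round(v) for v in d["at"]],round(d["confidence"],2)) for d in tip_of(c,n)])
print(read_eef_pos(),read_tcp_rot(),read_time_s())
E
```

```text
pics
top [[431.84664198   0.         279.29798283]
 [  0.         431.84664198 212.20399476]
 [  0.           0.           1.        ]] [[-0.00844217 -0.99983068 -0.01635036  0.02513727]
 [-0.98691825  0.01096351 -0.16084828  0.55541767]
 [ 0.16100031  0.01477856 -0.9868437   1.45621927]
 [ 0.          0.          0.          1.        ]]
bay0 [([306, 217], 0.88), ([254, 216], 0.83), ([269, 216], 0.66), ([285, 215], 0.65)]
bay3 [([306, 217], 0.88), ([254, 216], 0.83), ([269, 216], 0.66), ([285, 215], 0.65)]
gate_grip [([279, 236], 0.89)]
gate_hinge [([279, 189], 0.87)]
post_top [([223, 181], 0.72)]
lever_grip [([341, 222], 0.56), ([278, 224], 0.21)]
lever_hinge [([339, 201], 0.72), ([175, 186], 0.5), ([280, 152], 0.19)]
car0_center [([143, 205], 0.61), ([178, 224], 0.56)]
jig [([279, 223], 0.82)]
side [[392.78120601   0.         275.54270019]
 [  0.         392.78120601 219.28508263]
 [  0.           0.           1.        ]] [[-0.993859   -0.11021442 -0.00985243  0.53567734]
 [-0.0706286   0.70038628 -0.71026098  0.14424821]
 [ 0.08518151 -0.7052034  -0.7038695   1.32221708]
 [ 0.          0.          0.          1.        ]]
bay0 [([271, 273], 0.9), ([274, 245], 0.69), ([268, 343], 0.67), ([269, 197], 0.64), ([277, 257], 0.62), ([277, 235], 0.61)]
bay3 [([271, 273], 0.9), ([274, 245], 0.69), ([268, 343], 0.67), ([269, 197], 0.64), ([277, 257], 0.62), ([277, 235], 0.61)]
gate_grip [([295, 242], 0.66), ([268, 348], 0.34)]
gate_hinge [([248, 237], 0.55)]
post_top [([231, 235], 0.97), ([239, 394], 0.23)]
lever_grip [([292, 195], 0.61)]
lever_hinge [([268, 197], 0.78), ([236, 193], 0.67)]
car0_center [([265, 345], 0.85), ([297, 239], 0.33), ([290, 174], 0.19)]
jig [([276, 254], 0.97)]
[0.2542054  0.59823348 0.25028759] [ 1.99533908e-01  9.79890922e-01  9.40936480e-06 -2.06805234e-06] 1.0
```

Run:
```python
import cv2
a=cv2.imread("pics/top0.png"); 
cv2.imwrite("pics/top0b.png",cv2.resize(a[130:330,90:390],(800,533),interpolation=cv2.INTER_CUBIC))
```

```text
(no output)
```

View pics/top0.png

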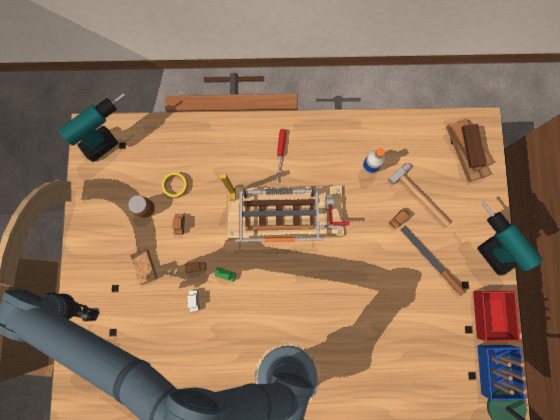

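View pics/side0.png

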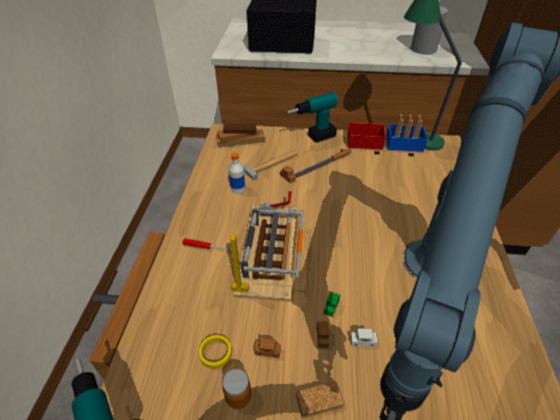

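View pics/top0b.png

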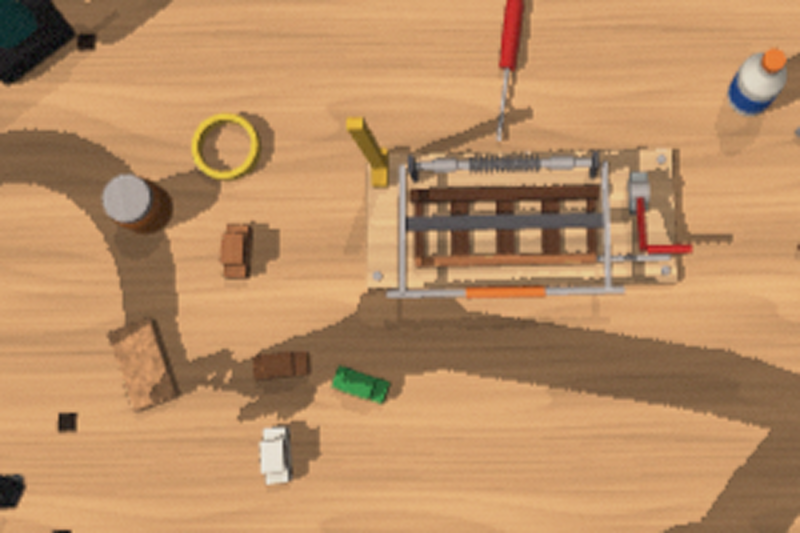

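The top view shows the jig near (285,210) with empty pockets and the gate down. Brown blanks are at (179,224) and (195,267), and there's a possible one at (401,217) touching the rasp. The green and white look-alikes are at (226,274) and (193,300). Next I'll turn these into positions and take closer wrist views.

```bash
cat > h.py <<'E'
from bench import *
import numpy as np, cv2
from scipy.spatial.transform import Rotation as R
def p2w(P,uv,z):
    K,T=np.array(P["K"]),np.array(P["camera_from_world"])
    d=T[:3,:3].T@np.linalg.solve(K,[uv[0],uv[1],1]); c=-T[:3,:3].T@T[:3,3]
    return c+d*(z-c[2])/d[2]
def w2p(P,X):
    T=np.array(P["camera_from_world"]); v=np.array(P["K"])@(T[:3,:3]@np.array(X)+T[:3,3]); return v[:2]/v[2]
def down(a):  # tool down, closing line (tool y) along world angle a, tool x = a-90deg.. z=-up
    y=np.array([np.cos(a),np.sin(a),0]); z=np.array([0,0,-1.]); x=np.cross(y,z)
    return R.from_matrix(np.array([x,y,z]).T).as_quat()
def snap(c,f=None):
    P=camera_params(c); im=read_camera(c)
    if f: cv2.imwrite("pics/"+f,im[:,:,::-1])
    return P,im
E
python3 - <<'E'
from h import *
P=camera_params("top")
for n,uv,z in [("grip",(279,236),.078),("hinge",(279,189),.078),("post",(223,181),.26),("lgrip",(341,222),.058),("lhinge",(339,201),.058),("jig",(279,223),0),
 ("b0",(306,217),.018),("b3",(254,216),.018),("A",(179,224),.025),("B",(196,267),.025),("C",(401,217),.025),("green",(226,274),.025),("white",(193,300),.025),("glue",(374,163),.1)]:
    print(n,p2w(P,uv,z).round(3))
for p in ([0.5,.25,.35],[.5,-.3,.35],[.5,0,.4]):
    for a in (np.pi/2,-np.pi/2,0,np.pi): 
        q=inverse_kinematics(p,down(a)); print(p,a,None if q is None else np.round(q,2))
W=camera_params("wrist"); T=np.array(W["camera_from_world"]); print(W["K"], -T[:3,:3].T@T[:3,3], T[:3,:3])
E
```

```text
grip [0.469 0.021 0.078]
hinge [0.631 0.02  0.078]
post [0.618 0.185 0.26 ]
lgrip [ 0.517 -0.192  0.058]
lhinge [ 0.59  -0.187  0.058]
jig [0.524 0.022 0.   ]
b0 [ 0.542 -0.074  0.018]
b3 [0.547 0.11  0.018]
A [0.521 0.374 0.025]
B [0.37  0.31  0.025]
C [ 0.537 -0.406  0.025]
green [0.345 0.206 0.025]
white [0.258 0.318 0.025]
glue [ 0.713 -0.304  0.1  ]
[0.5, 0.25, 0.35] 1.5707963267948966 [-0.75  0.14  0.24  1.71 -0.03  1.3   1.06]
[0.5, 0.25, 0.35] -1.5707963267948966 [-1.07  0.14  0.6   1.72 -0.08  1.3  -2.03]
[0.5, 0.25, 0.35] 0 [-0.94  0.14  0.45  1.71 -0.06  1.3  -0.48]
[0.5, 0.25, 0.35] 3.141592653589793 [-0.62  0.14  0.09  1.7  -0.01  1.31  2.62]
[0.5, -0.3, 0.35] 1.5707963267948966 [ 0.62  0.2  -0.17  1.63  0.03  1.32  2.01]
[0.5, -0.3, 0.35] -1.5707963267948966 [-0.18  0.22  0.76  1.67 -0.16  1.31 -0.96]
[0.5, -0.3, 0.35] 0 [-0.3   0.25  0.92  1.67 -0.21  1.32  0.66]
[0.5, -0.3, 0.35] 3.141592653589793 [-0.56  0.48  1.39  1.68 -0.48  1.39 -2.24]
[0.5, 0, 0.4] 1.5707963267948966 [-0.72 -0.03  0.63  1.77  0.02  1.4   1.48]
[0.5, 0, 0.4] -1.5707963267948966 [-0.84 -0.04  0.74  1.77  0.03  1.4  -1.67]
[0.5, 0, 0.4] 0 [-0.8  -0.04  0.71  1.77  0.03  1.4  -0.1 ]
[0.5, 0, 0.4] 3.141592653589793 [-1.63 -0.4   1.26  1.79  0.38  1.49  2.72]
[[332.47783595   0.         279.18046817]
 [  0.         332.47783595 211.6522161 ]
 [  0.           0.           1.        ]] [0.19393149 0.62413166 0.37399272] [[ 3.90291761e-01  9.20691198e-01 -2.43663253e-04]
 [ 8.88252505e-01 -3.76470962e-01  2.63205436e-01]
 [ 2.42239196e-01 -1.02943348e-01 -9.64739778e-01]]
```

Run:
```python
from h import *
def views(tag,names):
    P,im=snap("wrist",f"{tag}.png")
    for n,z in names:
        for d in tip_of("wrist",n)[:4]: print(tag,n,np.round(d["at"]),round(d["confidence"],2),p2w(P,d["at"],z).round(4))
move_ptp([.45,.30,.33],down(0)); views("wcar",[("car0_center",.025)])
move_ptp([.50,.02,.36],down(0)); views("wjig",[("gate_grip",.078),("gate_hinge",.078),("post_top",.26),("lever_grip",.058),("lever_hinge",.058),("jig",0),("bay0",.018)])
print(read_time_s())
```

```text
wcar car0_center [338. 114.] 0.67 [0.5222 0.3768 0.025 ]
wcar car0_center [341. 337.] 0.42 [0.5424 0.0593 0.025 ]
wjig gate_grip [245. 177.] 0.62 [0.4592 0.0217 0.078 ]
wjig gate_hinge [379. 180.] 0.64 [0.6243 0.0197 0.078 ]
wjig gate_hinge [312. 194.] 0.5 [0.5423 0.0013 0.078 ]
wjig gate_hinge [309. 148.] 0.25 [0.5367 0.0576 0.078 ]
wjig gate_hinge [311. 236.] 0.24 [ 0.5422 -0.0543  0.078 ]
wjig lever_grip [287. 332.] 0.91 [ 0.5127 -0.2108  0.058 ]
wjig lever_grip [301. 168.] 0.74 [0.5291 0.0306 0.058 ]
wjig lever_grip [467. 174.] 0.74 [0.7421 0.0235 0.058 ]
wjig lever_hinge [336. 319.] 0.7 [ 0.5849 -0.189   0.058 ]
wjig jig [302. 167.] 0.82 [0.5335 0.0241 0.    ]
wjig bay0 [315. 108.] 0.8 [0.5489 0.1059 0.018 ]
wjig bay0 [314. 150.] 0.65 [0.5486 0.0506 0.018 ]
wjig bay0 [315. 194.] 0.64 [ 0.5524 -0.0113  0.018 ]
wjig bay0 [312. 234.] 0.58 [ 0.5501 -0.0717  0.018 ]
3.9667
```

View pics/wcar.png

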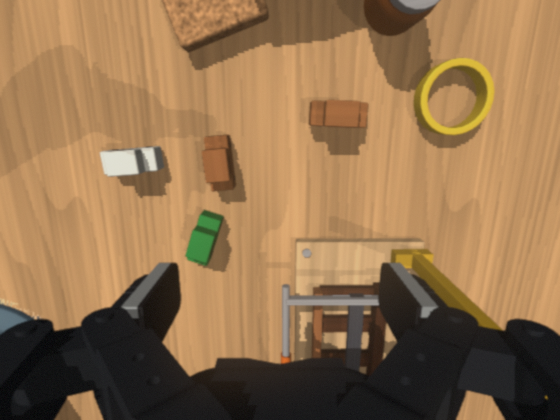

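View pics/wjig.png

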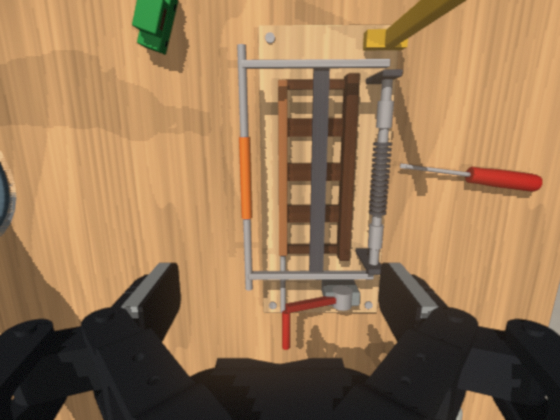

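The wrist views show blanks A at (340,114) and B at (217,162), plus the sleeve at (245,177) and the board corners. The lever handle's parallax suggests the lever is partly open. I'll check that by triangulation and look at candidate C.

Run:
```python
from h import *
P=camera_params("wrist"); T=camera_params("top")
for n,uv,z in [("rodL",(242,45),.078),("rodR",(249,290),.078),("c-55,185",(260,26),.018),("c-55,-225",(265,313),.018),("c125,-225",(377,313),.018)]: print(n,p2w(P,uv,z).round(4))
def tri(a,b):
    A=[]
    for Q,(u,v) in ((P,a),(T,b)):
        M=np.array(Q["K"])@np.array(Q["camera_from_world"])[:3]; A+=[u*M[2]-M[0],v*M[2]-M[1]]
    A=np.array(A); return np.linalg.lstsq(A[:,:3],-A[:,3],rcond=None)[0].round(4)
print("lgrip",tri((286,330),(341,222.5)),"grip",tri((245,177),(279.5,239.7)))
print("post",p2w(T,(223.5,176),.26), "C",p2w(T,(401,217),.025))
move_ptp([.50,-.38,.33],down(0)); P,im=snap("wrist","wC.png")
for d in tip_of("wrist","car0_center"): print(d["at"],d["confidence"],p2w(P,d["at"],.025))
```

```text
rodL [0.4593 0.1683 0.078 ]
rodR [ 0.4604 -0.1337  0.078 ]
c-55,185 [0.4764 0.2021 0.018 ]
c-55,-225 [ 0.4789 -0.2067  0.018 ]
c125,-225 [ 0.6563 -0.2063  0.018 ]
lgrip [ 0.5109 -0.1874  0.09  ] grip [0.4576 0.0192 0.0691]
post [0.63324699 0.18409895 0.26      ] C [ 0.53718025 -0.40599321  0.025     ]
```

View pics/wC.png

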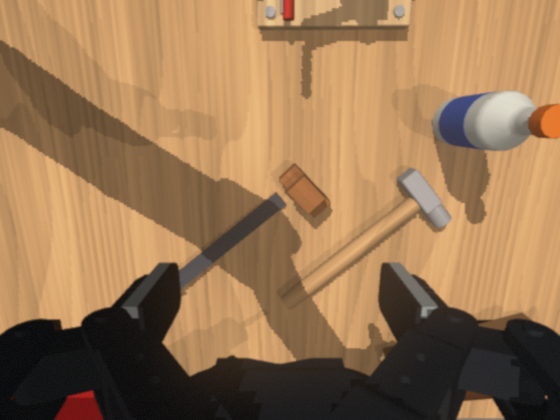

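C is a real blank at (303,190), lying diagonally with the rasp tip at (280,200) about 3 cm away. The jig comes out at about (0.531, 0.019) with a yaw of 0.005, and the lever starts near 0.4 rad. I'll do the gate now.

```bash
cat >> h.py <<'E'
O=np.array([.531,.0185]); YAW=.005
ex=np.array([np.cos(YAW),np.sin(YAW)]); ey=np.array([-np.sin(YAW),np.cos(YAW)])
def j2w(x,y,z): return np.r_[O+x*ex+y*ey,z]
def w2j(p): d=np.array(p)[:2]-O; return np.array([d@ex,d@ey])
def arc(h,r,a0,a1,q,y=None,speed=.15,step=.12):
    # h=(jig x,jig y,z) of hinge; swing the pinched bar from a0 to a1
    for a in np.linspace(a0,a1,max(2,int(abs(a1-a0)/step)+2))[1:]:
        movel(j2w(h[0]-r*np.cos(a),h[1],h[2]+r*np.sin(a)),q,speed=speed)
        if read_finger_gap()<.008: print("LOST at",a); return False
    return True
E
python3 - <<'E'
from h import *
q=down(YAW)
move_ptp([.459,.02,.18],q)
movel([.459,.02,.078],speed=.2)
move_gripper(.0,50); print("gap",read_finger_gap(),read_grasp_force(),read_ft_force().round(2),read_eef_pos())
g=w2j(read_eef_pos()); h=(g[0]+.165,g[1],.078); print("hinge jig",h)
if .010<read_finger_gap()<.018:
    ok=arc(h,.165,0,1.93,q); print(ok,read_finger_gap(),read_ft_force().round(2),read_eef_pos(),read_time_s())
    snap("top","gate_up.png")
    np.save("gh.npy",h)
E
```

```text
gap 0.012334817821661914 48.6631053686142 [-1.97 -0.38  3.73] [0.45825834 0.02022428 0.07793522]
hinge jig (np.float64(0.0922678726166442), np.float64(0.0020879664503123), 0.078)
True 0.012111651864104829 [-6.27  1.22  7.6 ] [0.68241664 0.02149357 0.23455893] 13.1333
```

Run:
```python
from h import *
q=down(YAW); h=np.load("gh.npy")
def P(a,dy): return j2w(h[0]-.165*np.cos(a),h[1]+dy,.078+.165*np.sin(a))
movel(P(1.93,.020),q,speed=.08); print(read_finger_gap(),read_ft_force().round(2),read_eef_pos())
movel(P(1.83,.020),q,speed=.08); movel(P(1.72,.020),q,speed=.06); print(read_finger_gap(),read_ft_force().round(2))
move_gripper(.05); pause(.2); print(read_ft_force().round(2))
p=read_eef_pos(); movel([p[0],p[1],.36],q,speed=.2)
move_ptp([.50,.02,.38],q); Q,im=snap("wrist","latched.png")
for n in ("gate_grip","post_top"):
    for d in tip_of("wrist",n)[:2]: print(n,d["at"],d["confidence"],p2w(Q,d["at"],.241))
for a in (np.pi+YAW-2*np.pi,np.pi+YAW):
  for p in ([.511,-.187,.2],[.614,-.187,.138],[.503,-.187,.058]):
    s=inverse_kinematics(p,down(a)); print(None if s is None else np.round(s,2))
```

```text
0.01209063121439751 [-5.75  0.96  7.57] [0.68174651 0.04116328 0.2347622 ]
0.01245646030748801 [-3.5   0.31  6.65]
[ 1.17 -0.3  -0.39]
gate_grip [462.6, 184.3] 0.78 [0.6473452  0.03966319 0.241     ]
[-0.76  0.65  1.39  1.94 -0.7   1.17 -2.24]
[-0.63  1.02  1.37  1.75 -1.04  1.3  -2.15]
[-0.7   1.07  1.36  2.04 -1.18  1.18 -1.93]
[-0.76  0.65  1.39  1.94 -0.7   1.17 -2.24]
[-0.63  1.02  1.37  1.75 -1.04  1.3  -2.15]
[-0.7   1.07  1.36  2.04 -1.18  1.18 -1.93]
```

View pics/latched.png

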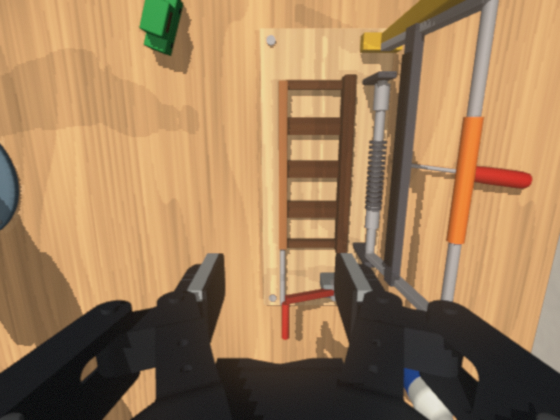

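The gate is latched: the rod is behind the post, with the sleeve at (463,184), which gives x 0.647, shifted 20 mm. Now the lever, pinched with the tool leaning right so the camera clears the gate.

```bash
cat >> h.py <<'E'
QL=(R.from_rotvec([.35*np.cos(YAW),.35*np.sin(YAW),0])*R.from_quat(down(YAW))).as_quat()
LH=(.057,-.207,.058)
E
python3 - <<'E'
from h import *
move_j([.35,.2,0,1.7,0,1.25,.35]); print(read_eef_pos())
move_ptp([.511,-.188,.2],QL); print(np.round(read_qpos(),2))
movel([.511,-.188,.091],speed=.15); print(read_ft_force().round(2))
move_gripper(0,40); p=read_eef_pos(); print("gap",read_finger_gap(),read_ft_force().round(2),p)
a0=np.arccos((LH[0]-w2j(p)[0])/.085); print("angle",a0)
if read_finger_gap()>.008:
    hz=(LH[0],w2j(p)[1],p[2]-.085*np.sin(a0)); print(hz)
    hz=(hz[0],hz[1],.058)
    print(arc(hz,.085,a0,1.90,QL,speed=.1,step=.2),read_finger_gap(),read_ft_force().round(2),read_eef_pos(),read_time_s())
E
```

```text
[ 0.52609544 -0.23485298  0.3138108 ]
[ 0.46  0.34 -0.02  1.81 -0.33  1.17  0.61]
[-0.23 -0.33  0.7 ]
gap 0.01050135232813714 [-5.53 -0.69  4.08] [ 0.50925937 -0.18845353  0.09108551]
angle 0.35244700717808153
(0.057, np.float64(-0.20684224157701683), np.float64(0.06174389420834752))
True 0.01029593004410963 [-5.34 -1.    9.68] [ 0.6174224  -0.18768677  0.14152836] 22.9333
```

Run:
```python
from h import *
move_gripper(.05); pause(.1)
p=read_eef_pos(); movel([p[0],p[1]-.03,.26],QL,speed=.2)
move_ptp([.52,-.02,.36],down(YAW)); Q,im=snap("wrist","open.png")
for n,z in (("gate_grip",.241),("lever_grip",.138),("lever_hinge",.058),("bay0",.018)):
    for d in tip_of("wrist",n)[:4]: print(n,np.round(d["at"]),round(d["confidence"],2),p2w(Q,d["at"],z).round(4))
cv2.imwrite("pics/openz.png",cv2.resize(im[60:340,220:420,::-1],None,fx=2,fy=2))
# predicted pockets overlay numbers
for x,z in ((-.0245,.041),(.0555,.046)): print(x,w2p(Q,j2w(x,.03,z)).round(1),w2p(Q,j2w(x,-.09,z)).round(1))
```

```text
gate_grip [461. 128.] 0.73 [0.6479 0.0402 0.241 ]
lever_hinge [328. 294.] 0.6 [ 0.5893 -0.1914  0.058 ]
bay0 [300. 162.] 0.96 [ 0.5493 -0.0099  0.018 ]
bay0 [296.  70.] 0.75 [0.5419 0.1084 0.018 ]
bay0 [298. 115.] 0.65 [0.5445 0.0524 0.018 ]
bay0 [299. 201.] 0.55 [ 0.5485 -0.0665  0.018 ]
-0.0245 [268.7 117.8] [269.5 208.6]
0.0555 [331.9 117.7] [328.3 209.5]
```

View pics/openz.png

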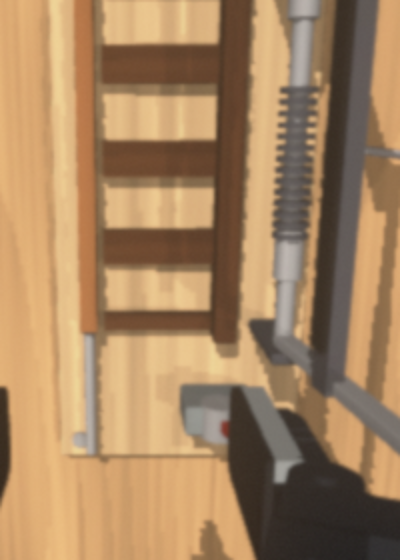

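The crop shows the strip's inner edge at column ~268 and the fence at ~329 in full-image pixels, which matches the open pocket to within 2 mm. The lever block is open. Next, pick the blanks, with a closer look at each before gripping.

```bash
cat >> h.py <<'E'
def find(guess,f=None,z=.035):
    """hover over guess, return centre, yaw of blank via segmentation"""
    P,im=snap("wrist",f)
    dets=[d for d in tip_of("wrist","car0_center")]
    for d in dets: d["w"]=p2w(P,d["at"],.025)
    dets=[d for d in dets if np.linalg.norm(d["w"][:2]-guess)<.07]
    c=w2p(P,[*guess,.03]) if not dets else dets[0]["at"]
    print("net",dets and dets[0]["w"].round(4))
    u,v=map(int,c); s=95; y0,x0=max(v-s,0),max(u-s,0); cr=im[y0:v+s,x0:u+s]
    lab=cv2.cvtColor(cv2.GaussianBlur(cr,(5,5),0),cv2.COLOR_RGB2HSV).astype(int)
    rb=(cr[:,:,2].astype(float)+5)/(cr[:,:,0].astype(float)+5)   # wood lighter in blue
    g=cv2.GaussianBlur((255*np.clip(1-rb,0,1)).astype(np.uint8),(5,5),0)
    _,m=cv2.threshold(g,0,255,cv2.THRESH_OTSU)
    m=cv2.morphologyEx(m,cv2.MORPH_OPEN,np.ones((5,5)))
    cs,_=cv2.findContours(m,cv2.RETR_EXTERNAL,cv2.CHAIN_APPROX_NONE)
    cs=[k for k in cs if cv2.contourArea(k)>300]
    k=min(cs,key=lambda k:np.linalg.norm(k.reshape(-1,2).mean(0)+[x0,y0]-np.array(c)))
    W=np.array([p2w(P,(a+x0,b+y0),z)[:2] for a,b in k.reshape(-1,2)])
    (cx,cy),(w,h),ang=cv2.minAreaRect((W*1000).astype(np.float32))
    yaw=np.deg2rad(ang if w>h else ang+90)
    while yaw>.4: yaw-=np.pi
    while yaw<-np.pi+.4: yaw+=np.pi
    print("seg",round(cx/1000,4),round(cy/1000,4),"size",round(w),round(h),"yaw",round(yaw,3),"t",read_time_s())
    return np.array([cx,cy])/1000,yaw,(max(w,h),min(w,h))
def grasp(c,yaw,z=.037,op=.06):
    q=down(yaw+np.pi/2); move_gripper(op); move_ptp([*c,.14],q); movel([*c,z],q,speed=.12)
    print("down ft",read_ft_force().round(1)); move_gripper(0,40); print("gap",read_finger_gap())
    movel([*c,.2],q,speed=.2); return read_finger_gap()>.026
E
python3 - <<'E'
from h import *
Q=camera_params("wrist")
print([p2w(Q,(297,60+r/2),.028)[1].round(4)-O[1] for r in (45,83,141,178,230,265)])
for i,(g,f) in enumerate((((.522,.377),"fA.png"),((.37,.31),"fB.png"))):
    move_ptp([g[0]+.03,g[1],.27],down(np.pi/2)); find(np.array(g),f)
E
```

```text
[np.float64(0.0735), np.float64(0.0503), np.float64(0.0137), np.float64(-0.010499999999999999), np.float64(-0.0458), np.float64(-0.0704)]
net [0.5183 0.3785 0.025 ]
seg 0.5216 0.3776 size 30 67 yaw -0.012 t 27.0833
net []
seg 0.376 0.3089 size 218 201 yaw -1.572 t 27.8833
```

```bash
sed -i 's/O=np.array(\[.531,.0185\])/O=np.array([.531,.0195])/' h.py
cat >> h.py <<'E'
def place(by,x=.0155):
    q=down(YAW+np.pi/2)
    move_ptp(j2w(x,by,.2),q); print("over bay gap",read_finger_gap())
    movel(j2w(x,by,.075),q,speed=.15); movel(j2w(x,by,.0565),q,speed=.05)
    print("placed ft",read_ft_force().round(1),read_finger_gap())
    move_gripper(.042); movel(j2w(x,by,.2),q,speed=.2); print("t",read_time_s())
E
python3 - <<'E'
from h import *
if grasp(np.array([.5216,.3776]),-.012): place(.09)
else: print("FAILED")
E
```

```text
down ft [-0.  -0.2 -0.3]
gap 0.02934209999879653
over bay gap 0.02945419716334341
placed ft [ 0.2  0.  -1. ] 0.02921832954089044
t 34.9833
```

View pics/fB.png

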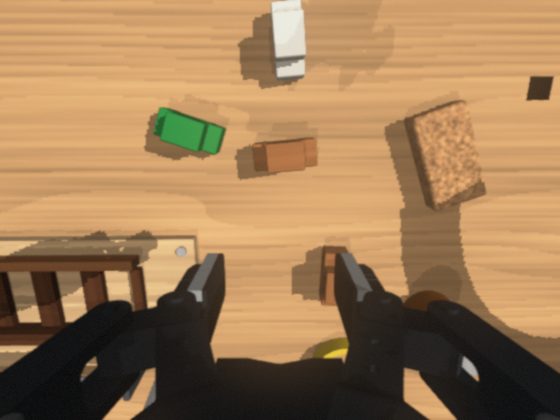

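Blank A is in bay 3. This view shows B at (285,155), with the green look-alike at (190,131); my segmentation window was too wide.

```bash
sed -i 's/s=95/s=58/' h.py
python3 - <<'E'
from h import *
P0=np.array([.37,.31])
move_ptp([.40,.31,.27],down(np.pi/2)); Q=camera_params("wrist"); g=p2w(Q,(285,155),.035)[:2]; print(g)
c,y,s=find(g,"fB2.png")
if 60<s[0]<78 and 26<s[1]<37:
    if grasp(c,y): place(.03)
    else: print("FAILED")
E
```

```text
[0.37033211 0.31372141]
net []
seg 0.3722 0.3158 size 33 67 yaw -1.477 t 36.0917
down ft [-0.1 -0.5 -0. ]
gap 0.029567400575979345
over bay gap 0.029620015529659666
placed ft [ 0.3  0.1 -1.1] 0.029531508717320732
t 44.625
```

Run:
```python
from h import *
move_ptp([.56,-.40,.27],down(np.pi/4)); c,y,s=find(np.array([.537,-.406]),"fC.png")
```

```text
net []
seg 0.536 -0.4076 size 130 125 yaw -2.351 t 46.3917
```

View pics/fC.png

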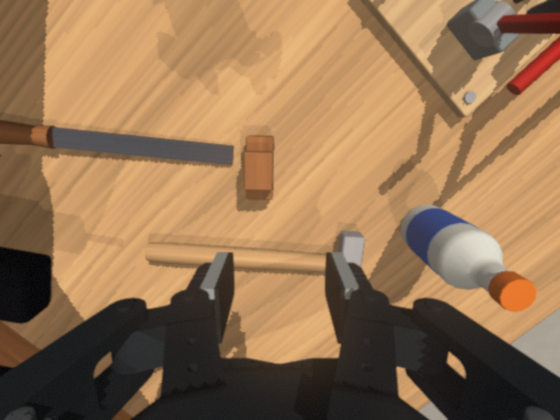

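C is at (259,167), lengthwise along the tool x axis, with the rasp tip at (233,156). The fingertips will stay above the rasp, at z ≈ 0.018.

Run:
```python
from h import *
Q=camera_params("wrist")
a,b=p2w(Q,(259.5,135),.028),p2w(Q,(258.5,200),.028); l=p2w(Q,(246,167),.04);r=p2w(Q,(273,167),.04)
print(np.linalg.norm(a-b),np.linalg.norm(l-r)); d=a-b; y=np.arctan2(d[1],d[0]); 
while y>.4:y-=np.pi
while y<-np.pi+.4:y+=np.pi
c=((a+b)/2*.5+(l+r)/2*.5)[:2]; print(c,y,(a+b)/2,(l+r)/2)
if grasp(c,y,z=.039,op=.048): place(-.03)
else: print("FAILED")
```

```text
0.07157053551526374 0.028701941594837653
[ 0.53464815 -0.39970918] -0.8115035480805721 [ 0.53528352 -0.40124246  0.028     ] [ 0.53401277 -0.3981759   0.04      ]
down ft [ 0.7 -0.   0.5]
gap 0.029633161537763266
over bay gap 0.0299025182418167
placed ft [-3.6 -0.3 11.4] 0.02959877451842094
t 53.5583
```

Run:
```python
from h import *
move_ptp([.52,0.0,.34],down(YAW)); Q,im=snap("wrist")
for d in tip_of("wrist","car0_center"): print("w",np.round(d["at"]),round(d["confidence"],2),w2j(p2w(Q,d["at"],.043)).round(4))
T,t=snap("top")
for d in tip_of("top","car0_center"): print("t",np.round(d["at"]),round(d["confidence"],2),p2w(T,d["at"],.043).round(3))
a=cv2.resize(im[20:320,200:400],(400,600)); b=cv2.resize(t[100:400,50:250],(400,600))
cv2.imwrite("pics/check.png",np.hstack([a,b])[:,:,::-1])
```

```text
w [304.  82.] 0.74 [0.0181 0.0913]
t [254. 216.] 0.73 [0.545 0.11  0.043]
```

View pics/check.png

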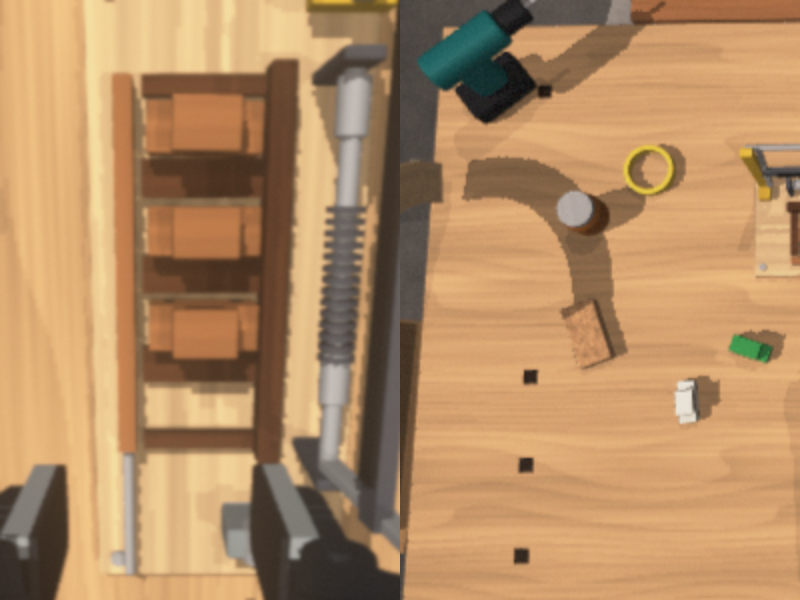

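All three blanks sit in their pockets (left half of the picture), and no others are left on the bench. Next: shut the lever.

Run:
```python
from h import *
move_gripper(.05); move_ptp([.55,-.217,.28],QL); movel([.6174,-.217,.26],speed=.2); movel([.6174,-.188,.1405],speed=.12); print(read_ft_force().round(1))
move_gripper(0,50); p=read_eef_pos(); print("gap",read_finger_gap(),read_ft_force().round(2),p)
if read_finger_gap()>.008:
    h=(LH[0],w2j(p)[1],.058)
    print(arc(h,.085,1.9,-.03,QL,speed=.1,step=.2),read_finger_gap(),read_ft_force().round(2),read_eef_pos())
    move_gripper(.05); p=read_eef_pos(); movel([p[0],p[1],.2],QL,speed=.2)
    move_ptp([.50,0.0,.36],down(YAW)); Q,im=snap("wrist")
    for n,z in (("lever_grip",.058),("gate_grip",.241)):
        for d in tip_of("wrist",n)[:2]: print(n,np.round(d["at"]),round(d["confidence"],2),p2w(Q,d["at"],z).round(4))
    cv2.imwrite("pics/shut.png",cv2.resize(im[20:370,200:500],(600,700))[:600,:,::-1])
print(read_time_s())
```

```text
[ 0.2 -0.4  0.4]
gap 0.009738161659364577 [-2.76 -0.62  4.2 ] [ 0.61728447 -0.18841459  0.14128701]
True 0.009998766101029379 [ 3.83 -0.99  2.88] [ 0.50465348 -0.18927543  0.05566049]
lever_grip [283. 306.] 0.74 [ 0.5054 -0.1906  0.058 ]
lever_grip [381. 156.] 0.6 [0.6275 0.0216 0.058 ]
gate_grip [489. 152.] 0.64 [0.6496 0.0433 0.241 ]
gate_grip [313. 177.] 0.32 [0.5244 0.0252 0.241 ]
64.0
```

View pics/shut.png

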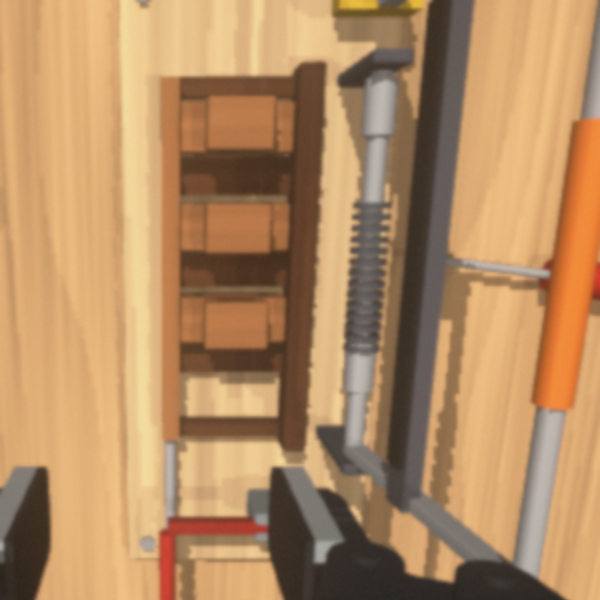

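The lever is shut with the blanks clamped against the fence, and the gate is still latched with its sleeve at (489,152). Last step: free the gate.

Run:
```python
from h import *
q=down(YAW); hx=w2j([.45826,.0202])[0]+.165; y0=w2j([.45826,.0202])[1]
def P(a,dy): return j2w(hx-.165*np.cos(a),y0+dy,.078+.165*np.sin(a))
move_gripper(.05); p=P(1.72,.020); move_ptp([p[0],p[1],.33],q); movel(p,q,speed=.12); print(read_ft_force().round(1))
move_gripper(0,50); print("gap",read_finger_gap())
if read_finger_gap()>.009:
    movel(P(1.83,.020),q,speed=.06); movel(P(1.95,.020),q,speed=.06); print(read_finger_gap(),read_ft_force().round(1))
    movel(P(1.95,-.002),q,speed=.06); print(read_finger_gap(),read_ft_force().round(1),read_eef_pos())
    print(arc((hx,y0-.001,.078),.165,1.95,.07,q),read_finger_gap(),read_ft_force().round(1),read_eef_pos())
    move_gripper(.05); p=read_eef_pos(); movel([p[0],p[1],.2],q,speed=.15)
    move_ptp([.50,0.0,.36],q); Q,im=snap("wrist")
    for n,z in (("lever_grip",.058),("gate_grip",.085)):
        for d in tip_of("wrist",n)[:2]: print(n,np.round(d["at"]),round(d["confidence"],2),p2w(Q,d["at"],z).round(4))
    cv2.imwrite("pics/final.png",cv2.resize(im[20:370,200:500],(600,700))[:600,:,::-1])
print(read_time_s())
```

```text
[ 0.   0.1 -0.2]
gap 0.012333052505796275
0.012232094960298454 [-5.  -0.4  5.7]
0.012385170843670993 [-5.4  2.1  4. ] [0.68257609 0.0216079  0.23177698]
True 0.012465609546029604 [-0.3  4.  -2.5] [0.4588675  0.01906541 0.08991802]
lever_grip [283. 304.] 0.84 [ 0.5066 -0.186   0.058 ]
gate_grip [247. 161.] 0.94 [0.4612 0.0203 0.085 ]
74.3667
```

View pics/final.png

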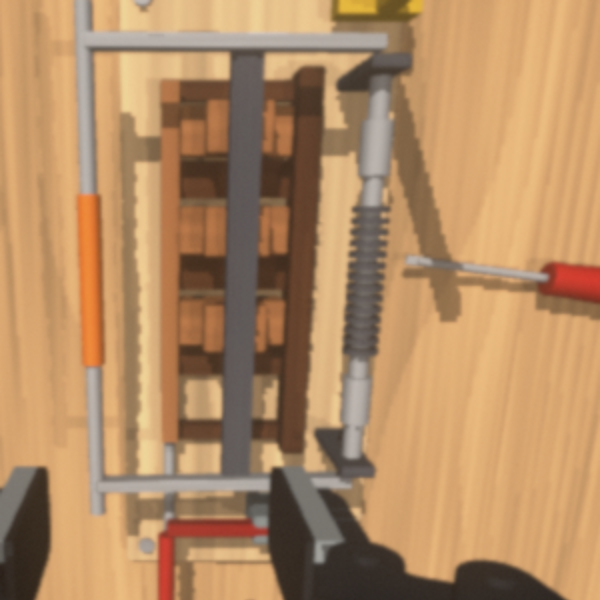

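The final view shows the gate bar lying on the three seated blanks, the lever shut, and the robot clear of everything. I'm handing it in.

```bash
python3 -c "
from bench import *
print(sign_off())"
```

```text
the job is handed in; nothing more can be done
None
```

I handed the job in at about 74 s of robot time: all three blanks I found on the bench are seated in pockets, the lever is shut, and the gate is down on the blanks; the hand-in call returned no verdict.

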